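Wedge the test block tight in its frame

ROBOT

A 6-joint arm with a two-finger parallel gripper is mounted at the origin on the work surface. World frame = base frame: x ahead of the robot, y to its left, z up, the work surface at z = 0. Lengths are in m, angles in degrees, forces in N, time in s.
With the tool pointing down it reaches from about 0.3 to 0.875 m from the base axis. Payload 6.4 kg.
Tool frame: the origin (TCP) lies at the very end of the fingers, on their centre line; the grasp point (between the pads) lies 19 mm behind it; z points along the fingers, y is the line along which they close (so a half turn about z gives the same grasp; the last joint's range is limited). The gripper opens to 85 mm and grips with 20 to 120 N. Pads are 22 mm wide; open, the fingers measure 114 mm over their backs; the gripper's body (76 mm by 85 mm) begins 54 mm behind the grasp point. The pads swing forward as they close: fully open they stand 13 mm farther back than shut.
Start: joints at [-11.82, 10.359, 92.074, -0, 77.567, -11.82], TCP at [0.575, 0, 0.231] pointing down, gripper open.
Joint ranges: [-171.53, 171.53], [-51.25, 118.39], [17.06, 147.69], [-65.23, 245.23], [0, 150.52], [-178.68, 178.68]. Speed limits (degrees/s): [147.25, 147.25, 172.46, 180, 180, 180].

INTERFACE

Orientations are given as a 3x3 rotation matrix whose columns are the frame's x, y, z axes.
In Python, from rig import ctrl gives the robot as it stands.
- The arm moves only by the shell command python3 -m crank 'ROWS'. ROWS is JSON, a list that holds one entry, the list of rows, each a list of 7 numbers: the turn, a rotation vector about the tool's x, y, z normalised to -1 to 1, where 1 is 360 degrees, then the shift along the tool's x, y, z normalised to -1 to 1, where 1 is 500 mm, then the closure, from 0 (fully open) to 1 (shut). A call has 1 to 5 rows; each row is the pose to reach, as a shift and turn from the pose commanded when the call began, along the tool's axes at that moment, turning the shorter way round; what a row does not reach only later rows make up. A row lasts 1/8 s, in which the tool goes at most 62.5 mm and 10.7 degrees, less where a joint would pass 70% of its speed; a pose out of reach is approached as far as the arm can. A call with a number of a shift or a turn outside -1 to 1 is refused whole. A call with a gripper value outside its range is refused whole. The fingers move at their own pace and stop on an object; the grip force is fixed at half the most. Time passes only in rows, so rows that repeat a pose let the fingers close. It gives the time, the measured TCP pose, the force, the opening and the grip force at its end, in the units of the state.
- ctrl.read_state(): the state, without advancing time (a new reading comes with each control period).
- ctrl.capture(name): name is "scene" or "side" or "wrist"; returns a dict with "frame" (384x512x3 uint8, red, green, blue), "fov_y" (degrees; the focal length in pixels is half the picture's height over the tangent of half this angle, whatever the lens; pixels are square), "cx", "cy" (the principal point, pixels), "eye" and "rotation" of the camera in the world. Camera axes: x right, y up, looking along -z (the intrinsics and any distortion apply to the point x, -y, -z); pixel columns grow to the right and rows downward; lengths in m; the calibration is good to about 2 mm. A picture is of the moment at which its call begins. There is no depth.
- ctrl.sign_off(): hands the job in; it is judged then, once.
Trained networks look in the newest picture that a camera, given by its name, has taken for a name from the list of things; names that differ only in an ending like _2 or _b are one class to them, and where a whole thing is asked for, a point or a joint stands for the part that bears it (a point fixed in the world has none). Each returns a list of dicts, best first, with "confidence" (0 to 1); they miss things now and then, are a little off and sometimes report something else, mostly with a low value. They report only what shows in the picture. A call takes as long as a camera call. They do not tell look-alikes from the thing itself.
- ctrl.spot_in(label, camera): "box" ([centre column, centre row, width, height] in pixels, round what is visible of it).
The state is a dict: "time_s": time; "joint_pos": joint angles; "qvel": joint speeds; "joint_efforts": joint torques, N m; "tool_pos": TCP position; "tool_rot": TCP orientation; "wrist_force": force on the tool from outside, world axes, zero at the start; "moment": the same for the moment, N m; "opening": opening from 0.0 (shut) to 1.0 (fully open); "finger_force": force on a finger pad.
Only numpy, scipy, OpenCV 4.12 (cv2) and the standard library are available. Lean on these libraries where they do the work, as an engineer would, in place of code of your own. Each camera call takes 0.05 s, during which the arm holds its last target. There are 200 camera calls.

TASK

Take the tapered key, the one with a wedge-shaped body under a thick square head, out of the wooden rest and set it thin end down, in the middle of the gap between the steel cheek and the orange test block. Then press it down until it is tight and has pushed the block firmly against its rubber pad, and let go of it. Leave the green glass insulator standing.

Things in the scene. Friction and masses are not known exactly. Their poses are not given: they have to be found in the camera images.
- key: Tapered aluminium key, 86 mm tall, in any of the 3 slots (22 deep, 56 apart) of a 30 mm high wooden rest. Origin: centre of its thin bottom end; z up, x width, y thickness; half turn alike. Body 60 long, 32 wide, 6 thick at the bottom to 20 under the head. Head 32 (x) x 28 (y) x 26 high: grip across x. Unwanted in the other slots: 10 mm straight key with small 12 mm high head; headless flat bar.
- gap (a point): Mid mouth of the gap in the fixed steel frame, 70 mm above the table, level with cheek and block tops. z up, x along the gap (56 mm, ends open), y across it, steel cheek to orange block: 13.6 mm wide, sloping to match the key. Key x goes along gap x. It drops in freely 33 mm, then pressing (up to 8 to 20 N) drives it; tight at 54 mm, head underside 6 mm above the mouth. Friction then holds it.
- block (a joint): Slide in m of the orange test block (56 x 50 mm, top 70 mm above the table) in the frame, along gap +y away from the steel cheek into the springy rubber pad: 0 untouched, 0.005 at its stop, fully tight. It springs back if nothing holds it.
- insulator: Squat green glass insulator, 68 mm across, 60 mm high, standing loose on the table, nearer the robot, between the rest and the frame. Origin: centre of its underside, z up.
Mind the look-alikes: they are no part of the job. Leave any blue or purple look-alike of the part that bears gap alone.

How it is judged (in metres and radians):
At the end, for the whole second after the job is handed in: The tapered key stands upright (within 10 degrees) and in line with the gap (within 11 degrees), within 15 mm of the gap's middle along it and 12 mm across it, thin end down and at least 40 mm below the mouth, at rest, and the test block is held at least 3 mm of its 5 mm into the rubber pad (value of joint block above 0.003 m and x of key in the frame of gap between -0.015 and 0.015 m and y of key in the frame of gap between -0.012 and 0.012 m and z of key in the frame of gap below -0.04 m and angle between key's own z axis and vertical below 0.18 rad and angle between the x axis of key and the x axis of gap, either way round below 0.2 rad and linear speed of key below 0.02 m/s); the robot touches nothing.
It fails at once if the glass insulator is tipped over (angle between insulator's own z axis and vertical above 0.5 rad).
It also fails if it takes over 40 s, if anything falls off the work surface, if the arm or the gripper's body presses on something with over 40 N, if the wrist force passes 120 N, or if a joint passes its speed limit or range.

## Working session

There is one attempt and no reset: what is moved stays moved. The work goes in short steps, Python scripts to look and compute and a shell command to move; the robot and the scene stay as the last step left them, time stands still between calls to the robot, and variables do not carry over. Pictures are saved under pics/ and viewed, at most 10 in all, crops included, and the job is handed in when it is done.

```bash
ls; mkdir -p pics; cat > h.py <<'E'
import numpy as np, cv2
from rig import ctrl
def cap(n,f=None):
    c=ctrl.capture(n)
    if f: cv2.imwrite('pics/'+f,cv2.cvtColor(c['frame'],cv2.COLOR_RGB2BGR))
    return c
def foc(c): return c['frame'].shape[0]/2/np.tan(np.radians(c['fov_y']/2))
def ray(c,u,v):
    f=foc(c); d=np.array([(u-c['cx'])/f,-(v-c['cy'])/f,-1.]); return np.array(c['rotation'])@d
def onz(c,u,v,z):
    d=ray(c,u,v); e=np.array(c['eye']); return e+d*(z-e[2])/d[2]
def proj(c,p):
    q=np.array(c['rotation']).T@(np.array(p)-c['eye']); f=foc(c); return c['cx']+f*q[0]/-q[2], c['cy']-f*q[1]/-q[2]
E
python3 - <<'E'
from h import *
ims=[]
for n in ['scene','side','wrist']:
    c=cap(n,n+'0.png'); print(n,{k:np.round(v,3).tolist() for k,v in c.items() if k!='frame'}, [k for k in c])
    for l in ['key','gap','block','insulator']:
        print(l,[(round(d['confidence'],2),np.round(d['box']).tolist()) for d in ctrl.spot_in(l,n)])
print(ctrl.read_state())
E
```

```text
pics
scene {'fov_y': 45.061, 'cx': 253.049, 'cy': 190.794, 'eye': [1.173, -0.208, 0.855], 'rotation': [[0.248, -0.692, 0.678], [0.969, 0.172, -0.179], [0.007, 0.701, 0.713]]} ['frame', 'fov_y', 'cx', 'cy', 'eye', 'rotation']
key [(0.85, [336.0, 214.0, 21.0, 34.0])]
gap [(0.98, [302.0, 174.0, 54.0, 42.0]), (0.94, [216.0, 269.0, 69.0, 60.0]), (0.82, [153.0, 225.0, 58.0, 40.0]), (0.7, [141.0, 175.0, 59.0, 51.0])]
block [(0.84, [216.0, 261.0, 30.0, 42.0]), (0.84, [140.0, 168.0, 26.0, 33.0]), (0.82, [309.0, 168.0, 18.0, 31.0]), (0.65, [153.0, 221.0, 29.0, 31.0])]
insulator [(0.63, [266.0, 220.0, 27.0, 30.0])]
side {'fov_y': 47.812, 'cx': 257.564, 'cy': 191.4, 'eye': [0.049, -0.604, 0.851], 'rotation': [[0.841, 0.395, -0.371], [-0.542, 0.63, -0.557], [0.014, 0.669, 0.743]]} ['frame', 'fov_y', 'cx', 'cy', 'eye', 'rotation']
key [(0.8, [254.0, 144.0, 17.0, 21.0])]
gap [(0.95, [201.0, 178.0, 48.0, 57.0]), (0.87, [331.0, 212.0, 62.0, 61.0]), (0.78, [314.0, 275.0, 56.0, 66.0]), (0.72, [250.0, 326.0, 76.0, 70.0])]
block [(0.85, [315.0, 269.0, 36.0, 43.0]), (0.76, [250.0, 321.0, 38.0, 46.0]), (0.
[... 868 characters left out ...]
5356e+01, -1.18204687e+01]), 'qvel': array([-0.13486627, -0.08377806,  0.02172562,  0.03749065, -0.02269757,
        0.00374769]), 'joint_efforts': array([-9.56230433e-04, -4.44765902e+01, -3.51650441e+01, -3.07479449e-04,
        7.41189651e-04,  8.16800366e-06]), 'tool_pos': array([5.75033597e-01, 1.48556129e-05, 2.31316461e-01]), 'tool_rot': array([[ 6.18902982e-06,  9.99999998e-01,  5.86349103e-05],
       [ 1.00000000e+00, -6.18982555e-06,  1.35706471e-05],
       [ 1.35710100e-05,  5.86348263e-05, -9.99999998e-01]]), 'wrist_force': array([-0.69501933,  0.43000405,  0.17552847]), 'moment': array([-0.01040963,  0.00281182, -0.02440151]), 'finger_force': 0.0, 'opening': 1.002650757002578}
```

View pics/scene0.png

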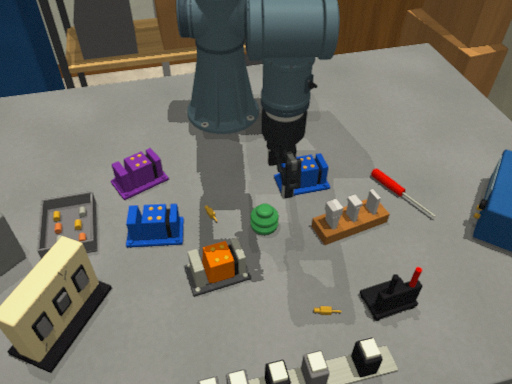

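View pics/wrist0.png

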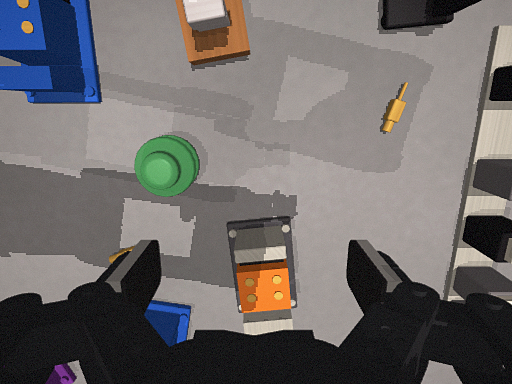

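```bash
python3 - <<'E'
from h import *
a=cv2.imread('pics/scene0.png');b=cv2.imread('pics/side0.png')
f=lambda im,x,y:cv2.resize(im[y:y+75,x:x+100],(400,300),interpolation=cv2.INTER_CUBIC)
cv2.imwrite('pics/crop1.png',np.vstack([np.hstack([f(a,300,175),f(b,230,115)]),np.hstack([f(a,170,230),f(b,285,175)])]))
E
```

```text
(no output)
```

View pics/crop1.png

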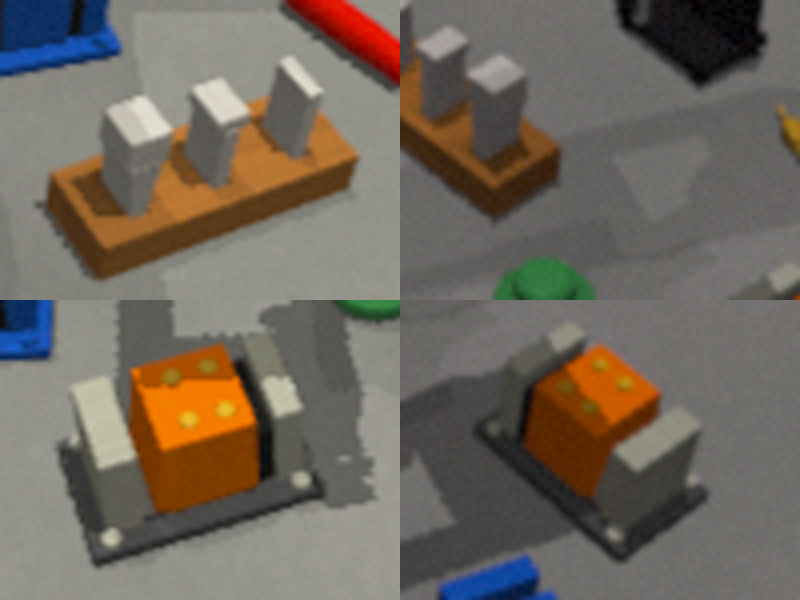

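```bash
python3 - <<'E'
from h import *
c=cap('scene');s=cap('side');w=cap('wrist')
P=lambda n,c,x,y,z:print(n,np.round(onz(c,x,y,z),4))
for p in [(105,112),(150,97),(172,130),(127,145)]: P('headsc',c,300+p[0]/4,175+p[1]/4,.094)
for p in [(467,75),(500,52),(525,68),(495,97)]: P('headsd',s,230+(p[0]-400)/4,115+p[1]/4,.094)
# rest top corners in scene
for p in [(50,172),(100,242),(357,155),(305,80)]: P('rest',c,300+p[0]/4,175+p[1]/4,.03)
# cheek top corners
for p in [(72,387),(107,378),(135,455),(100,467)]: P('cheek sc',c,170+p[0]/4,230+(p[1]-300)/4,.07)
for p in [(132,372),(225,345),(255,430),(152,448)]: P('block sc',c,170+p[0]/4,230+(p[1]-300)/4,.07)
for p in [(535,382),(600,345),(660,395),(595,432)]: P('block sd',s,285+(p[0]-400)/4,175+(p[1]-300)/4,.07)
for p in [(237,267),(289,262),(292,310),(241,314)]: P('block w',w,*p,.07)
P('ins w',w,167,167,.04)
E
```

```text
headsc [0.5267 0.1328 0.094 ]
headsc [0.5219 0.1617 0.094 ]
headsc [0.5487 0.1642 0.094 ]
headsc [0.5531 0.1357 0.094 ]
headsd [0.5147 0.1521 0.094 ]
headsd [0.5463 0.1606 0.094 ]
headsd [0.5516 0.1377 0.094 ]
headsd [0.5187 0.1236 0.094 ]
rest [0.5101 0.1126 0.03  ]
rest [0.5673 0.1226 0.03  ]
rest [0.5419 0.2953 0.03  ]
rest [0.4769 0.2919 0.03  ]
cheek sc [ 0.5678 -0.1889  0.07  ]
cheek sc [ 0.5664 -0.1701  0.07  ]
cheek sc [ 0.6183 -0.1644  0.07  ]
cheek sc [ 0.6212 -0.1829  0.07  ]
block sc [ 0.5657 -0.1566  0.07  ]
block sc [ 0.56   -0.1051  0.07  ]
block sc [ 0.6181 -0.1017  0.07  ]
block sc [ 0.6162 -0.1552  0.07  ]
block sd [ 0.5569 -0.1089  0.07  ]
block sd [ 0.6098 -0.1062  0.07  ]
block sd [ 0.6142 -0.157   0.07  ]
block sd [ 0.5625 -0.1587  0.07  ]
block w [ 0.5567 -0.1012  0.07  ]
block w [ 0.6127 -0.0953  0.07  ]
block w [ 0.6178 -0.155   0.07  ]
block w [ 0.5604 -0.1602  0.07  ]
ins w [0.4809 0.0026 0.04  ]
```

```bash
python3 -m crank '[[[0,0,-0.026,0.18,-0.08,0,0],[0,0,-0.026,0.18,-0.08,0,0],[0,0,-0.026,0.18,-0.08,0,0],[0,0,-0.026,0.18,-0.08,0,0]]]'; python3 - <<'E'
from h import *
w=cap('wrist','w1.png'); print(ctrl.spot_in('key','wrist')); np.savez('w1.npz',**w)
E
```

```text
time_s: 1.4
tool_pos: [0.5354, 0.0897, 0.2315]
tool_rot: [[-0.163, 0.987, 0.001], [0.987, 0.163, -0.0], [-0.001, 0.001, -1.0]]
wrist_force: [0.2, -1.0, -0.8]
opening: 1.0
finger_force: 0.0
[{'box': [263.4, 115.6, 38.6, 36.4], 'confidence': 0.93}]
```

View pics/w1.png

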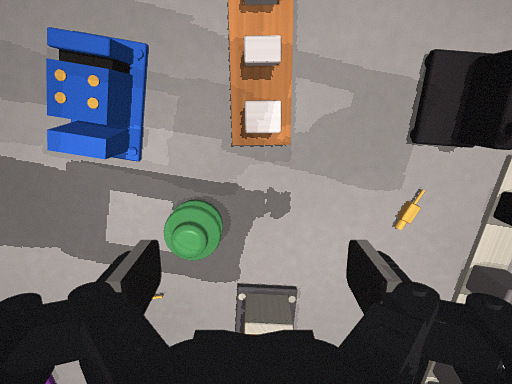

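```bash
python3 - <<'E'
from h import *
c=dict(np.load('w1.npz'))
g=c['frame'].astype(int)
m=((g.min(2)>150)).astype(np.uint8); m[:90]=0;m[140:]=0;m[:,:238]=0;m[:,290:]=0
cs,_=cv2.findContours(m,cv2.RETR_EXTERNAL,cv2.CHAIN_APPROX_NONE);k=max(cs,key=cv2.contourArea)
r=cv2.minAreaRect(k);print(r)
p=np.array([onz(c,*q,.094)[:2] for q in cv2.boxPoints(r)])
print(p,p.mean(0));
for i in range(2):
    d=p[i+1]-p[i];print(np.linalg.norm(d),np.degrees(np.arctan2(d[1],d[0])))
print('rest',[onz(c,*q,.03)[:2].round(4) for q in [(229,0),(232,145),(290,145),(297,0)]])
E
```

```text
((262.5, 116.5), (31.0, 35.0), 90.0)
[[0.51630034 0.15791658]
 [0.54599553 0.16279777]
 [0.55084201 0.13697604]
 [0.52037621 0.13196951]] [0.53337852 0.14741498]
0.030093689663742842 9.334604491942951
0.026272611244636274 -79.36983681760732
rest [array([0.4845, 0.2496]), array([0.5077, 0.1105]), array([0.5704, 0.1208]), array([0.55  , 0.2603])]
```

```bash
python3 -m crank '[[[0,0,0,0.114,0.016,0.05,0.2],[0,0,0,0.114,0.016,0.15,0.2],[0,0,0,0.114,0.016,0.25,0.2],[0,0,0,0.114,0.016,0.333,0.2],[0,0,0,0.114,0.016,0.333,0.2]]]'; python3 - <<'E'
from h import *
cap('side','s2.png');a=cv2.imread('pics/s2.png')
cv2.imwrite('pics/s2c.png',cv2.resize(a[80:200,190:350],(640,480),interpolation=cv2.INTER_CUBIC))
E
```

```text
time_s: 2.12
tool_pos: [0.5309, 0.1464, 0.0613]
tool_rot: [[-0.161, 0.987, -0.008], [0.987, 0.161, -0.001], [0.001, -0.008, -1.0]]
wrist_force: [-0.2, -0.0, -0.5]
opening: 0.801
finger_force: 0.0
```

View pics/s2c.png

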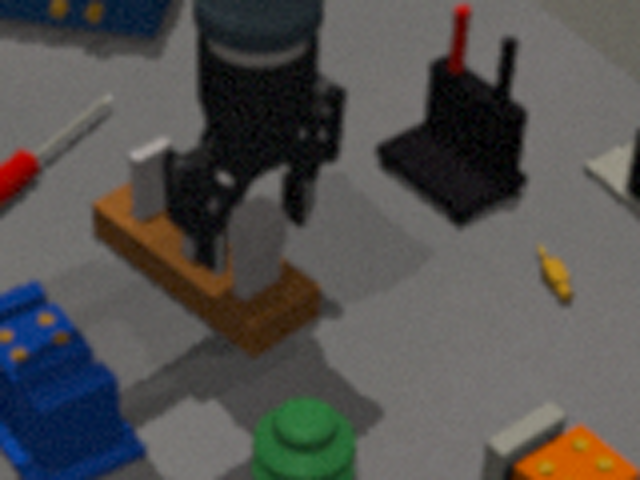

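```bash
python3 -m crank '[[[0,0,0,0,0,0,0.3]]]'; python3 -m crank '[[[0,0,0,0,0,0,1],[0,0,0,0,0,0,1],[0,0,0,0,0,0,1],[0,0,0,0,0,0,1],[0,0,0,0,0,0,1]]]'
```

```text
time_s: 2.3
tool_pos: [0.5357, 0.1472, 0.067]
tool_rot: [[-0.162, 0.987, 0.004], [0.987, 0.162, 0.0], [-0.0, 0.004, -1.0]]
wrist_force: [-0.2, 0.0, 0.1]
opening: 0.701
finger_force: 0.0
time_s: 2.92
tool_pos: [0.5349, 0.1476, 0.0667]
tool_rot: [[-0.163, 0.987, 0.003], [0.987, 0.163, 0.0], [-0.0, 0.003, -1.0]]
wrist_force: [-0.8, 0.9, 6.0]
opening: 0.364
finger_force: 58.7
```

```bash
python3 -m crank '[[[0,0,0,0,0,-0.06,1],[0,0,0,0,0,-0.14,1],[0,0,0,0,0,-0.22,1],[0,0,0,0,0,-0.22,1]]]'
```

```text
time_s: 3.42
tool_pos: [0.5362, 0.1478, 0.1792]
tool_rot: [[-0.163, 0.987, 0.008], [0.987, 0.163, 0.0], [-0.001, 0.008, -1.0]]
wrist_force: [0.2, 0.1, -1.0]
opening: 0.368
finger_force: 62.1
```

```bash
python3 -m crank '[[[0,0,0,-0.06,0,0,1],[0,0,0,-0.17,0,0,1],[0,0,0,-0.28,0,0,1],[0,0,0.006,-0.37,0,0,1],[0,0,0.012,-0.37,-0.006,0,1]]]'; python3 -m crank '[[[0,0,0,-0.06,0,0,1],[0,0,0,-0.17,0,0,1],[0,0,0,-0.28,0,0,1],[0,0,0,-0.36,0,0,1],[0,0,0,-0.36,0,0,1]]]'; python3 - <<'E'
from h import *
c=cap('wrist','w3.png');np.savez('w3.npz',**c)
print(ctrl.read_state()['tool_pos'])
for l in ['gap','block','key']: print(l,[(round(d['confidence'],2),np.round(d['box']).tolist()) for d in ctrl.spot_in(l,'wrist')])
cv2.imwrite('pics/w3b.png',cv2.resize(cv2.imread('pics/w3.png'),(800,600)))
E
```

```text
time_s: 4.05
tool_pos: [0.5606, -0.0384, 0.1738]
tool_rot: [[-0.082, 0.997, -0.001], [0.997, 0.082, -0.0], [-0.0, -0.001, -1.0]]
wrist_force: [0.0, 0.2, -1.4]
opening: 0.366
finger_force: 62.1
time_s: 4.68
tool_pos: [0.5761, -0.2165, 0.1737]
tool_rot: [[-0.085, 0.996, -0.001], [0.996, 0.085, 0.0], [0.0, -0.001, -1.0]]
wrist_force: [-0.1, 0.4, -1.3]
opening: 0.361
finger_force: 62.0
[ 0.57593055 -0.21462515  0.1736261 ]
gap [(0.82, [272.0, 82.0, 91.0, 161.0]), (0.65, [108.0, 205.0, 122.0, 155.0]), (0.65, [3.0, 242.0, 5.0, 14.0])]
block [(0.82, [277.0, 83.0, 79.0, 79.0]), (0.64, [99.0, 214.0, 96.0, 69.0])]
key [(0.75, [253.0, 252.0, 77.0, 103.0])]
```

View pics/w3b.png

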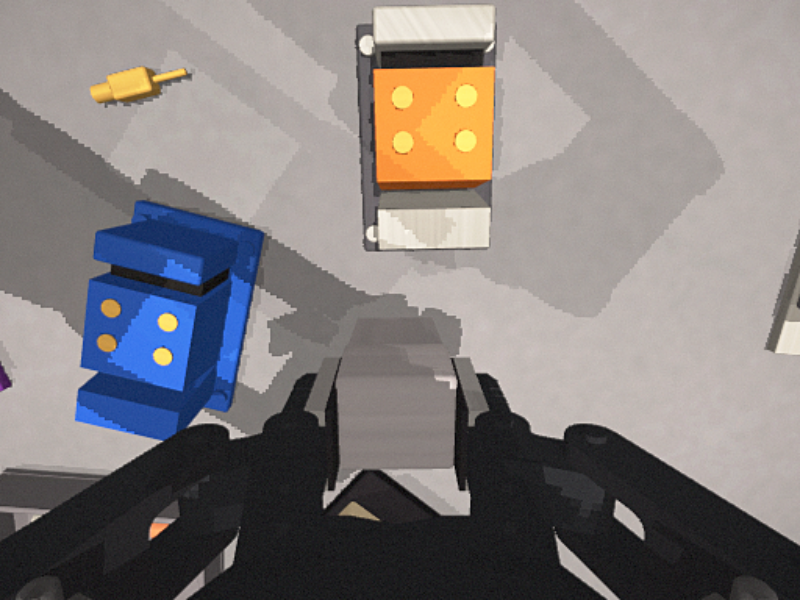

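```bash
python3 - <<'E'
from h import *
c=dict(np.load('w3.npz')); s=ctrl.read_state(); R=s['tool_rot'];t=s['tool_pos'];print(t)
P=lambda x,y,z:onz(c,x*.64,y*.64,z)
L={'blk':[(373,68),(493,68),(493,180),(376,182)],'chk':[(378,208),(490,207),(490,247),(378,249)]}
for k,v in L.items():
    p=np.array([P(*q,.07)[:2] for q in v]);print(k,p.round(4).tolist(),np.degrees(np.arctan2(*(p[1]-p[0])[::-1])),np.degrees(np.arctan2(*(p[2]-p[3])[::-1])))
b=(P(376,182,.07)+P(493,180,.07))/2;a=(P(378,208,.07)+P(490,207,.07))/2
print('mid',(a+b)/2,'width',np.linalg.norm(a-b))
g=(a+b)/2-t
print('gap in tool',(R.T@g))
for n,q,z in [('botL',(358,318),t[2]-.0587),('botR',(440,318),t[2]-.0587),('headuL',(343,372),t[2]+.0013),('headuR',(452,374),t[2]+.0013),('topL',(337,467),t[2]+.0273),('topR',(453,467),t[2]+.0273)]:
    print(n,(R.T@(P(*q,z)-t)).round(4))
E
```

```text
[ 0.57623644 -0.21288516  0.17415912]
blk [[0.5556, -0.1079], [0.6109, -0.1032], [0.6177, -0.1532], [0.5607, -0.1589]] 4.802077153245774 5.768188139579572
chk [[0.5626, -0.1714], [0.618, -0.1662], [0.6207, -0.1861], [0.5642, -0.1919]] 5.323584633775616 5.85593506802532
mid [ 0.5897837  -0.16240832  0.07      ] width 0.012799083118040623
gap in tool [0.04893292 0.01810544 0.10420328]
botL [-0.0004 -0.0174  0.0587]
botR [-0.0006  0.0179  0.0587]
headuL [ 0.001  -0.0175 -0.0013]
headuR [ 0.0002  0.0164 -0.0013]
topL [-0.0151 -0.0169 -0.0273]
topR [-0.0152  0.0142 -0.0273]
```

```bash
python3 - <<'E'
from h import *
c=dict(np.load('w3.npz')); s=ctrl.read_state(); R=s['tool_rot'];t=np.array([.57593,-.2146,.1736])
for n,x,z in [('bottomfront',.003,.0587),('bodytopfront',.010,-.0013),('headunderfront',.014,-.0013),('headtopfront',.014,-.0273),('headtopback',-.014,-.0273)]:
    print(n,[np.round(np.array(proj(c,t+R@[x,y,z]))/.64,0).tolist() for y in (-.016,.016)])
a=cv2.imread('pics/w3.png')
cv2.imwrite('pics/w3c.png',cv2.resize(a[190:310,190:320],(780,720))[:600])
g=a.mean(2); print(g[196:305,247:258].mean(1).astype(int).tolist())
print(s['tool_pos'])
E
```

```text
bottomfront [[360.0, 314.0], [434.0, 313.0]]
bodytopfront [[346.0, 349.0], [450.0, 349.0]]
headunderfront [[345.0, 337.0], [450.0, 337.0]]
headtopfront [[335.0, 372.0], [461.0, 371.0]]
headtopback [[339.0, 468.0], [458.0, 467.0]]
[121, 122, 122, 123, 122, 123, 124, 116, 112, 109, 110, 108, 110, 109, 108, 109, 109, 107, 108, 108, 107, 108, 106, 106, 115, 119, 114, 113, 115, 115, 117, 113, 111, 112, 112, 112, 113, 113, 113, 113, 115, 113, 112, 111, 115, 121, 126, 128, 128, 129, 129, 130, 131, 132, 131, 132, 130, 132, 130, 130, 131, 130, 130, 130, 131, 130, 130, 129, 128, 129, 132, 135, 134, 133, 133, 130, 131, 131, 129, 129, 127, 126, 126, 126, 128, 129, 130, 129, 130, 130, 130, 129, 129, 128, 126, 127, 128, 127, 128, 129, 129, 129, 127, 115, 153, 185, 181, 176, 148]
[ 0.57623644 -0.21288516  0.17415912]
```

View pics/w3c.png

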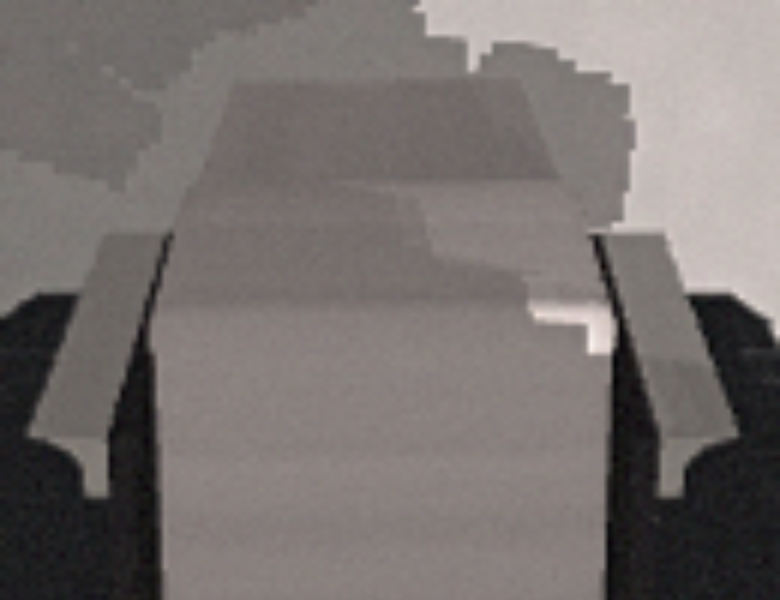

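```bash
python3 -m crank '[[[0,0,-0.001,0.05,0.02,0,1],[0,0,-0.001,0.1,0.037,0.02,1],[0,0,-0.001,0.1,0.037,0.048,1],[0,0,-0.001,0.1,0.037,0.048,1],[0,0,-0.001,0.1,0.037,0.048,1]]]';  python3 -m crank '[[[0,0,0,0,0,0,1],[0,0,0,0,0,0,1]]]';python3 - <<'E'
from h import *
c=cap('wrist','w4.png');np.savez('w4.npz',**c)
s=ctrl.read_state();print(s['tool_pos'])
a=cv2.imread('pics/w4.png')
cv2.imwrite('pics/w4c.png',cv2.resize(a[130:250,170:330],(800,600),interpolation=cv2.INTER_CUBIC))
t=s['tool_pos'];R=s['tool_rot']
f=lambda p:((np.array(proj(c,p))-[170,130])*5).round().tolist()
print('bot',[f(t+R@[.003,y,.0587]) for y in(-.016,.016)])
th=np.radians(5.4);gx=np.array([np.cos(th),np.sin(th),0]);gy=np.array([-gx[1],gx[0],0]);m=np.array([.5898,-.1624,.07])
for y in(-.0068,.0068): print('gap',y,[f(m+gy*y+gx*x) for x in(-.028,.028)])
E
```

```text
time_s: 5.5
tool_pos: [0.5906, -0.1637, 0.151]
tool_rot: [[-0.094, 0.996, 0.0], [0.996, 0.094, -0.0], [-0.0, 0.0, -1.0]]
wrist_force: [0.1, 0.6, -1.3]
opening: 0.361
finger_force: 62.0
time_s: 5.75
tool_pos: [0.5908, -0.1639, 0.1512]
tool_rot: [[-0.093, 0.996, 0.001], [0.996, 0.093, -0.0], [-0.0, 0.001, -1.0]]
wrist_force: [1.0, -0.5, -1.1]
opening: 0.357
finger_force: 62.0
[ 0.59071847 -0.16379777  0.1511471 ]
bot [[302.0, 366.0], [540.0, 366.0]]
gap -0.0068 [[229.0, 374.0], [602.0, 374.0]]
gap 0.0068 [[225.0, 287.0], [604.0, 286.0]]
```

View pics/w4c.png

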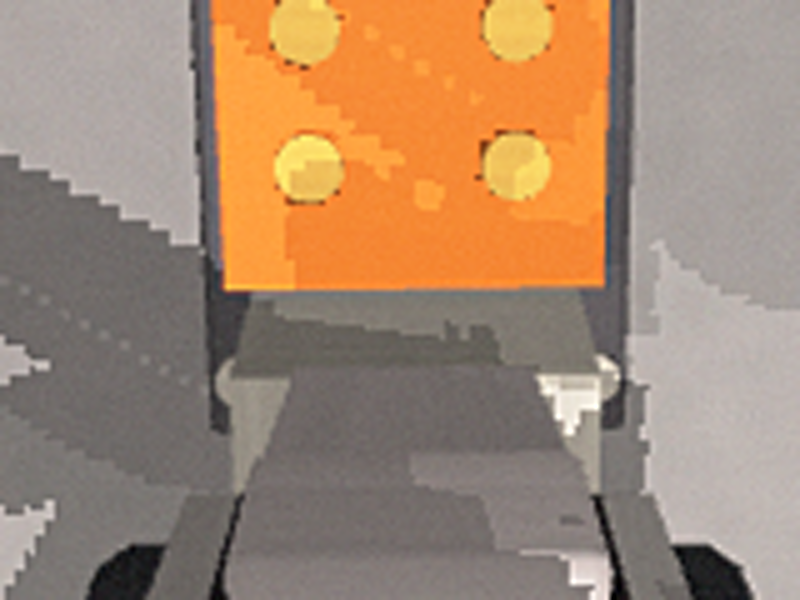

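```bash
python3 -m crank '[[[0,0,0,0.003,0.001,0,1],[0,0,0,0.003,0.001,0.03,1],[0,0,0,0.003,0.001,0.06,1],[0,0,0,0.003,0.001,0.09,1],[0,0,0,0.003,0.001,0.1,1]]]';  python3 -m crank '[[[0,0,0,0,0,0,1],[0,0,0,0,0,0,1]]]'
```

```text
time_s: 6.42
tool_pos: [0.5901, -0.1616, 0.0989]
tool_rot: [[-0.094, 0.996, -0.002], [0.996, 0.094, 0.001], [0.001, -0.002, -1.0]]
wrist_force: [0.0, -0.3, 0.0]
opening: 0.364
finger_force: 62.1
time_s: 6.68
tool_pos: [0.5913, -0.1618, 0.1012]
tool_rot: [[-0.094, 0.996, 0.001], [0.996, 0.094, -0.0], [-0.0, 0.001, -1.0]]
wrist_force: [0.2, 0.7, -1.3]
opening: 0.363
finger_force: 62.0
```

```bash
python3 -m crank '[[[0,0,0,0,0,0.006,1],[0,0,0,0,0,0.012,1],[0,0,0,0.001,0,0.018,1],[0,0,0,0.002,0,0.024,1],[0,0,0,0.002,0,0.024,1]]]'
```

```text
time_s: 7.3
tool_pos: [0.5911, -0.1612, 0.0887]
tool_rot: [[-0.094, 0.996, 0.001], [0.996, 0.094, -0.001], [-0.001, 0.001, -1.0]]
wrist_force: [1.4, -3.6, -2.3]
opening: 0.36
finger_force: 62.0
```

```bash
python3 -m crank '[[[0,0,0,0.001,0,0.006,1],[0,0,0,0.001,0,0.012,1],[0,0,0,0.002,0,0.018,1],[0,0,0,0.002,0,0.018,1]]]'
```

```text
time_s: 7.8
tool_pos: [0.5912, -0.1603, 0.0798]
tool_rot: [[-0.094, 0.996, 0.001], [0.996, 0.094, -0.001], [-0.001, 0.001, -1.0]]
wrist_force: [1.4, -4.8, 2.3]
opening: 0.364
finger_force: 62.5
```

```bash
python3 -m crank '[[[0,0,0,0.001,0,0.006,1],[0,0,0,0.001,0,0.011,1],[0,0,0,0.001,0,0.011,1]]]'; python3 -m crank '[[[0,0,0,0,0,0.004,1],[0,0,0,0,0,0.004,1]]]'
```

```text
time_s: 8.18
tool_pos: [0.5914, -0.1598, 0.0749]
tool_rot: [[-0.094, 0.996, 0.001], [0.996, 0.094, -0.001], [-0.001, 0.001, -1.0]]
wrist_force: [1.0, -4.9, 4.6]
opening: 0.361
finger_force: 62.9
time_s: 8.43
tool_pos: [0.5915, -0.1598, 0.0746]
tool_rot: [[-0.095, 0.995, 0.001], [0.995, 0.095, -0.001], [-0.001, 0.001, -1.0]]
wrist_force: [-4.0, -2.3, 16.3]
opening: 0.364
finger_force: 64.4
```

```bash
python3 -m crank '[[[0,0,0,0,0,0.003,1],[0,0,0,0,0,0.003,1]]]'; python3 - <<'E'
from h import *
cap('scene','a5.png');cap('side','b5.png')
a=cv2.imread('pics/a5.png');b=cv2.imread('pics/b5.png')
f=lambda im,x,y:cv2.resize(im[y:y+90,x:x+80],(400,450),interpolation=cv2.INTER_CUBIC)
cv2.imwrite('pics/c5.png',np.hstack([f(a,176,215),f(b,290,150)]))
E
```

```text
time_s: 8.68
tool_pos: [0.5916, -0.1598, 0.0745]
tool_rot: [[-0.095, 0.995, 0.001], [0.995, 0.095, -0.002], [-0.002, 0.001, -1.0]]
wrist_force: [-8.1, -0.9, 25.6]
opening: 0.364
finger_force: 65.6
```

View pics/c5.png

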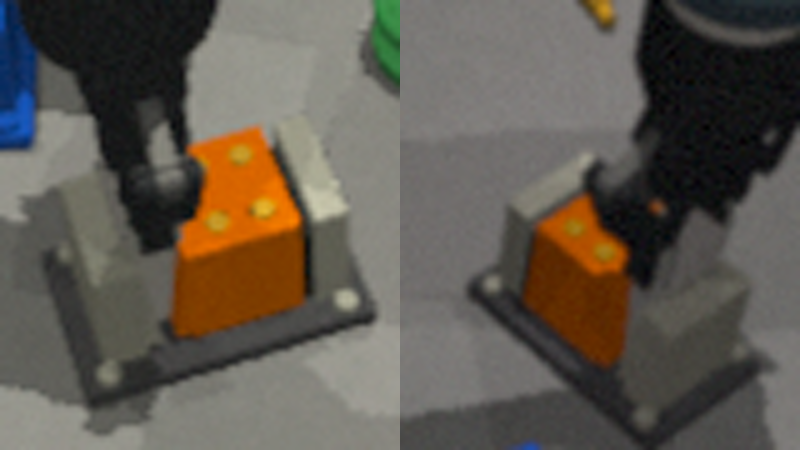

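```bash
python3 -m crank '[[[0,0,0,0,0,-0.006,1],[0,0,0,0,0,-0.006,0.4],[0,0,0,0,0,-0.006,0.3],[0,0,0,0,0,-0.006,0.3],[0,0,0,0,0,-0.006,0.3]]]'; python3 -m crank '[[[0,0,0,0,0,-0.05,0.3],[0,0,0,0,0,-0.1,0.2],[0,0,0,-0.04,0,-0.18,0],[0,0,0,-0.1,0,-0.22,0],[0,0,0,-0.1,0,-0.22,0]]]'; python3 - <<'E'
from h import *
cap('scene','a6.png');c=cap('wrist','b6.png')
a=cv2.imread('pics/a6.png');b=cv2.imread('pics/b6.png')
cv2.imwrite('pics/c6.png',np.hstack([cv2.resize(a[215:305,176:256],(350,394)),cv2.resize(b,(450,394))]))
s=ctrl.read_state();print(s['tool_pos'])
for z in (.102,.112): print(z,[ (np.array(proj(c,np.array([.5898,-.16,z]))).round()).tolist()])
E
```

```text
time_s: 9.4
tool_pos: [0.5905, -0.159, 0.0734]
tool_rot: [[-0.094, 0.996, -0.001], [0.996, 0.094, 0.001], [0.001, -0.001, -1.0]]
wrist_force: [-0.9, -0.4, 1.2]
opening: 0.698
finger_force: 0.0
time_s: 10.02
tool_pos: [0.5967, -0.2115, 0.1862]
tool_rot: [[-0.092, 0.996, 0.004], [0.996, 0.092, -0.003], [-0.003, 0.004, -1.0]]
wrist_force: [-0.1, 0.1, -0.4]
opening: 0.999
finger_force: 0.0
[ 0.59497856 -0.20870925  0.18308807]
0.102 [[252.0, 130.0]]
0.112 [[252.0, 131.0]]
```

View pics/c6.png

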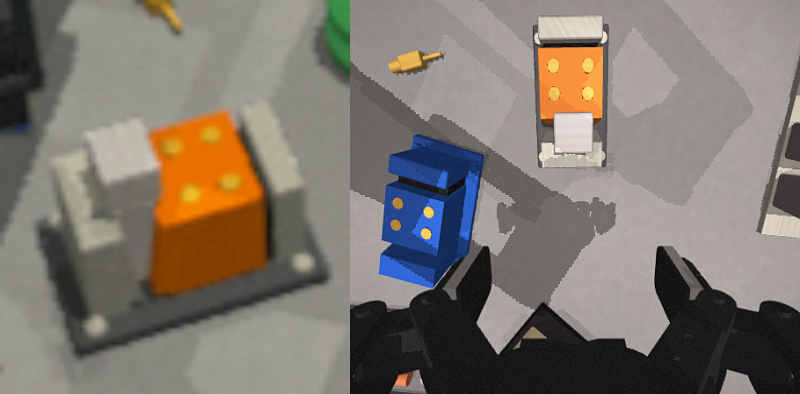

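```bash
python3 -m crank '[[[0,0,0,0,0,0,0],[0,0,0,0,0,0,0]]]'; python3 -c "
from rig import ctrl; print(ctrl.sign_off())"
```

```text
time_s: 10.38
tool_pos: [0.595, -0.208, 0.1827]
tool_rot: [[-0.095, 0.995, -0.002], [0.995, 0.095, 0.001], [0.001, -0.002, -1.0]]
wrist_force: [0.5, 0.5, 0.0]
opening: 1.002
finger_force: 0.0
the job is handed in; nothing more can be done
None
```

I pressed the tapered key about 54 mm into the gap, which pushed the orange block roughly 5 mm into its pad by my reading of the pictures. I then let go of the key and handed the job in at 10.4 s. The arm stayed clear of the insulator, though I took no last picture of all of it, and the hand-in returned no verdict.

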